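# Open out a salad spinner's folded crank and spin it

## Robot

A 6-joint arm with a two-finger parallel gripper is mounted at the origin on the work surface. World frame = base frame: x ahead of the robot, y to its left, z up, the work surface at z = 0. Lengths are in m, angles in rad, forces in N, time in s.
With the tool pointing down it reaches from about 0.275 to 0.775 m from the base axis. Payload 14.6 kg.
Tool frame: the origin (TCP) lies midway between the tips of the shut fingers; the grasp point (between the pads) lies 19 mm behind it; z points along the fingers, y is the direction in which the jaws open and shut (so a half turn about z gives the same grasp; the last joint's range is limited). The gripper opens to 85 mm and grips with 20 to 120 N. Pads are 22 mm wide; open, the fingers measure 114 mm over their backs; the gripper's body (76 mm by 85 mm) begins 54 mm behind the grasp point. The pads swing forward as they close: fully open they stand 13 mm farther back than shut.
Start: joints at [-1.355, 0.263, -0.048, 1.259, 0, 1.415], TCP at [0.19, -0.489, 0.231] pointing down, gripper open.
Joint ranges: [-2.65, 2.65], [-0.89, 1.7], [-1.18, 1.37], [-2.13, 2.11], [-1.35, 1.29], [-3.14, 3.14]. Speed limits (rad/s): [1.89, 1.89, 2.57, 2.79, 3.14, 3.14].

## Interface

Orientations are given as a rotation vector (axis times angle).
In Python, from bench import * gives the robot as it stands. The module is installed in compiled form; this text tells all that it offers. Calls block until the motion is done:
- move_ptp(position, orientation): joint-space move of the TCP to a pose.
- servo_line(position, max_speed=0.15, ori=None): straight line of the TCP; ori=None keeps the orientation; max_speed is the mean speed in m/s.
- move_joints(angles): joint-space move.
- grip(opening, newtons=None): finger opening in m; newtons is the grip in N (None keeps the last); returns when the fingers have stopped.
- pause(seconds).
- inverse_kinematics(position, orientation): joint angles nearest the present ones, or None.
- read_camera(name): name is "scene" or "top"; returns the picture (420x560x3 uint8, blue, green, red); there is no depth.
- camera_params(name): a dict with "fx", "fy", "cx", "cy" (pixels), "k1" (the pictures are not rectified: a ray, as slopes to the right and down, at radius r is drawn at 1 + k1 r^2 times it, then the intrinsics apply), "eye" and "attitude" of the camera in the world. Camera axes: x right, y up, looking along -z (the intrinsics and any distortion apply to the point x, -y, -z); pixel columns grow to the right and rows downward; lengths in m; the calibration is good to about 2 mm. A picture is of the moment at which its call begins. camera_params takes no time and is no camera call.
A pose or a line that the arm cannot do raises MotionError and nothing moves.
- finish_job(): hands the job in, once; it reports no verdict.
Readings, each from a call of its own:
- current_clock(): time.
- current_q(): joint angles.
- current_dq(): joint speeds.
- current_joint_torque(): joint torques, N m.
- current_ee_pos(): TCP position.
- current_tool_rot(): TCP orientation.
- current_wrist_force(): force on the tool from outside, world axes, zero at the start.
- current_torque(): the same for the moment, N m.
- current_grip_width(): finger opening in m.
Only numpy, scipy, OpenCV 4.12 (cv2) and the standard library are available. Lean on these libraries where they do the work, as an engineer would, in place of code of your own. Each camera call takes 0.05 s, during which the arm holds its last target.

## Task

The washed salad is in the spinner with the lid on, but the crank is still folded away on the lid, with its grip hanging underneath. Get under the upturned thumb tab, swing the crank right over on its hinge until it lies fully open against its stop with the grip standing up, and only then turn it at least three full turns one way. Leave the crank open and at rest and the spinner standing where it was, without disturbing the sauce bottle, shaker, paper boats or bowl beside it.

Things in the scene. Friction and masses are not known exactly. Their poses are not given: they have to be found in the camera images.
- spinner: salad spinner, clear bowl 252 mm across, white lid 264 mm across; about 2.4 kg, loose on four rubber feet (a push of some 10 to 20 N slides it). Origin: centre of its underside, on the counter; z up. At the start the folded crank lies over its -x side, the tab pointing to the robot's right (-y), swung up to 21 degrees towards the robot or 53 degrees away from it
- crank_turn (a joint): turn of the hub about the spinner's vertical axis, rad, 0 at the start, positive anticlockwise from above, no end stops. Turns either way against a friction of 0.14 N m (2 N at the grip), carries the open crank round with it, and stops soon after it is let go. The basket is geared to it
- crank_fold (a joint): fold angle of the crank about the level hinge on the hub, rad: 0 = folded (arm level, grip hanging into the dish), 1.57 = arm straight up, 3.14 = fully open against its stop (arm level on the other side of the hub, grip up). Starts at 0 to 0.12. The hinge is stiff (0.18 N m): it stays where it is left and never falls open by itself
- fold_hinge (a point): centre of the fold hinge, on the spinner's axis, 175 mm above the counter. Axes turn with the arm: x runs along the arm away from the tab, y is the hinge axis, z points away from the grip's side (up when folded, down when open)
- tab_end (a point): outer end of the thumb tab, 110 mm from the hinge. The arm is a flat steel bar 20 mm wide, 8 mm thick, its middle plane through the hinge; its last 26 mm are the thumb tab, bent 24 degrees away from the grip's side (up when folded, down when open). Folded, there are 26 to 36 mm between it and the lid's rim below
- grip_mid (a point): middle of the grip, a black plastic handle spinning freely on its pin, 22 mm in diameter, standing square out of the bar from 4 to 44 mm off its middle plane, 68 mm from the hinge. Folded it hangs down to 131 mm above the counter; open it stands from 179 to 219 mm above the counter
- sauce_bottle: squeeze bottle, 60 mm in diameter, 190 mm tall, loose, beyond the spinner; origin under its centre
- shaker: glass salt shaker with a metal top, 54 mm in diameter, 93 mm tall, loose, near the spinner; origin under its centre
- paper_boats: stack of paper food boats, 115 x 80 mm, 62 mm high, loose, beside the spinner on the left; origin under its centre
- mixing_bowl: steel bowl, 170 mm across, 70 mm high, loose, beside the spinner on the right, below where the tab points; origin under its centre
- lid_rim (a point): centre of the lid at the height of its raised rim, 145 mm above the counter (rim 105 to 132 mm from the axis). Inside the rim the lid is a dish, its flat floor 18 mm lower; in the middle stands the gear housing, 38 mm radius, 7 mm higher than the rim, with the hub on it, whose two hinge cheeks (25 mm long, 35 mm across) reach 40 mm above the rim

How it is judged:
By the outcome, as a careful person would: the job done as asked, in the order asked, and still so for the second after the job is handed in, with the robot touching nothing.
It also fails if it takes over 72 s, if anything falls off the work surface, if the arm or the gripper's body presses on something with over 40 N, if the wrist force passes 120 N, or if a joint passes its speed limit or range.

## Working session

There is one attempt and no reset: what is moved stays moved. The work goes in short steps, each a Python script; the robot and the scene stay as the last script left them, time stands still between calls to the robot, and variables do not carry over. Pictures are saved under pics/ and viewed, and the job is handed in when it is done.

```bash
mkdir -p pics
python3 - <<'E'
from bench import *
import cv2
for n in ("scene","top"):
    im=read_camera(n); cv2.imwrite(f"pics/{n}0.png",im)
    print(n,camera_params(n))
print(current_clock(),current_ee_pos(),current_tool_rot())
E
```

```text
scene {'fx': 469.5467568591272, 'fy': 469.5467568591272, 'cx': 279.7472697126944, 'cy': 208.90515491854615, 'k1': -0.09342845634549558, 'eye': array([ 1.07370707, -0.35109279,  1.01222716]), 'attitude': array([0.61035854, 0.29201036, 0.90204971])}
top {'fx': 436.5775179352824, 'fy': 436.5775179352824, 'cx': 280.4732720851512, 'cy': 209.2863376776155, 'k1': -0.009060430256085782, 'eye': array([0.47072574, 0.03862386, 1.01730311]), 'attitude': array([ 0.08498288, -0.06767596, -1.54780288])}
0.1 [ 0.19018506 -0.48908622  0.23087124] [-3.08684354e+00 -5.78897734e-01  1.94755413e-05]
```

View pics/scene0.png

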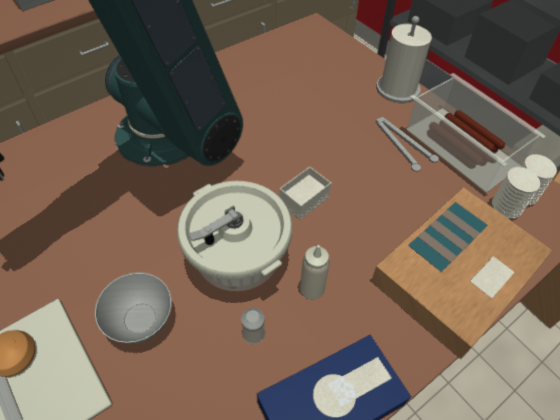

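View pics/top0.png

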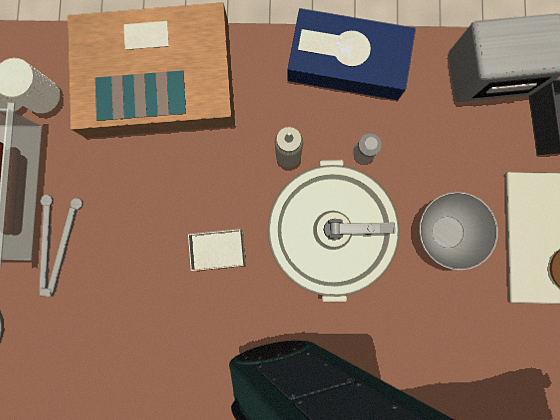

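The top view shows the spinner at about (333,230) with the crank pointing right to about (393,228). The bowl is at (458,232), the boats at (217,250), the bottle at (289,145) and the shaker at (370,147). I'll enlarge it next.

Run:
```python
import cv2
im=cv2.imread("pics/top0.png"); cv2.imwrite("pics/c1.png",cv2.resize(im[155:305,260:410],None,fx=4,fy=4,interpolation=cv2.INTER_CUBIC))
im=cv2.imread("pics/scene0.png"); cv2.imwrite("pics/c2.png",cv2.resize(im[170:290,165:305],None,fx=5,fy=5,interpolation=cv2.INTER_CUBIC))
```

```text
(no output)
```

View pics/c1.png

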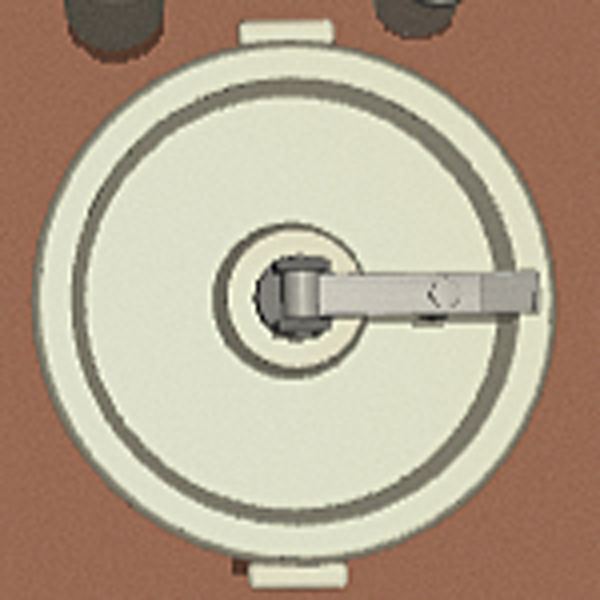

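View pics/c2.png

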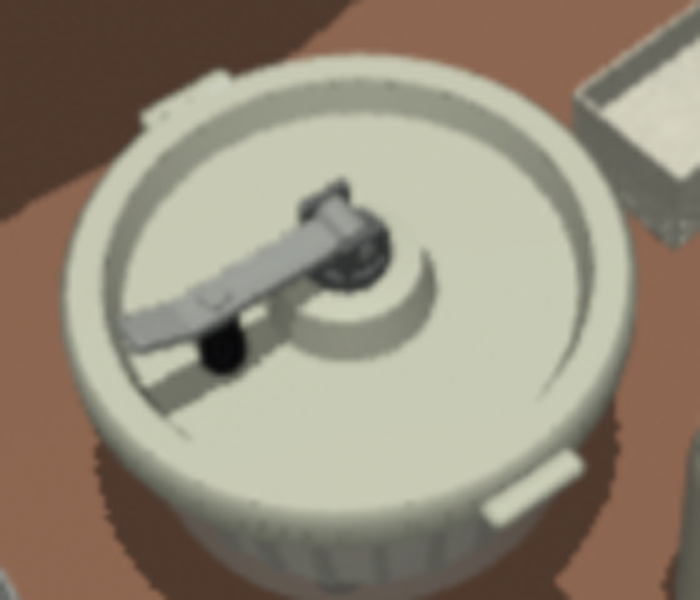

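```bash
cat > h.py <<'E'
import numpy as np, cv2
from scipy.spatial.transform import Rotation as R
from scipy.optimize import least_squares
from bench import *
def K(p): return np.array([[p['fx'],0,p['cx']],[0,p['fy'],p['cy']],[0,0,1.]]),np.array([p['k1'],0,0,0.])
F=np.diag([1,-1,-1.])
def ray(n,uv):
    p=camera_params(n);k,d=K(p)
    x=cv2.undistortPoints(np.array([[uv]],float),k,d)[0,0]
    return p['eye'],R.from_rotvec(p['attitude']).as_matrix()@F@np.array([x[0],x[1],1])
def at(n,uv,z):
    e,r=ray(n,uv); return e+r*(z-e[2])/r[2]
def proj(n,P):
    p=camera_params(n);k,d=K(p)
    X=(np.atleast_2d(P)-p['eye'])@R.from_rotvec(p['attitude']).as_matrix()@F
    return cv2.projectPoints(X,np.zeros(3),np.zeros(3),k,d)[0][:,0]
def tri(a,b):
    (e1,r1),(e2,r2)=ray('top',a),ray('scene',b)
    s=np.linalg.lstsq(np.c_[r1,-r2],e2-e1,rcond=None)[0]
    A=e1+r1*s[0];B=e2+r2*s[1]; return (A+B)/2,np.linalg.norm(A-B)
E
python3 - <<'E'
from h import *
T=lambda u,v:(260+u/4-.375,155+v/4-.375)
S=lambda u,v:(165+u/5-.4,170+v/5-.4)
# lid outer circle points
for z in(.14,.145):
  P=np.array([at('top',T(*q),z)[:2] for q in[(34,301),(552,300),(293,42),(300,560)]])
  print(z,P.round(4).tolist(),P[:2].mean(0),P[2:].mean(0))
for z in(.175,.185,.19): print(z,at('top',T(540,292),z),at('top',T(480,295),z))
print('tab end',tri(T(537,270),S(123,317)),tri(T(540,314),S(137,350)))
print('tab root',tri(T(480,274),S(178,300)),tri(T(480,317),S(196,337)))
print('hinge',at('top',T(305,293),.183))
for n,uv,z in[('bowl',(458.5,231),.07),('boats',(217,249),.062),('shk',(370,145),.093),('bott',(289,135),.19)]: print(n,at('top',uv,z))
E
```

```text
0.14 [[0.5143, 0.0732], [0.5204, -0.1866], [0.649, -0.0555], [0.389, -0.0617]] [ 0.51734809 -0.05670798] [ 0.51900192 -0.05856817]
0.145 [[0.5141, 0.073], [0.5201, -0.1853], [0.648, -0.0549], [0.3894, -0.0611]] [ 0.51708238 -0.05616466] [ 0.51872678 -0.05801425]
0.175 [ 0.52214588 -0.17185383  0.175     ] [ 0.52008195 -0.14299224  0.175     ]
0.185 [ 0.52153541 -0.16935499  0.185     ] [ 0.51949599 -0.14083606  0.185     ]
0.19 [ 0.52123017 -0.16810557  0.19      ] [ 0.519203   -0.13975797  0.19      ]
tab end (array([ 0.5289917 , -0.16391194,  0.20951637]), np.float64(0.00466249842184126)) (array([ 0.5155937 , -0.1664079 ,  0.17189662]), np.float64(0.014384256007762938))
tab root (array([ 0.5276976 , -0.13902864,  0.19945612]), np.float64(0.0030330903981429735)) (array([ 0.5148554 , -0.13964564,  0.15765471]), np.float64(0.01667005495631732))
hinge [ 0.51877917 -0.05784131  0.183     ]
bowl [ 0.52418811 -0.33614487  0.07      ]
boats [0.4740053  0.18683948 0.062     ]
shk [ 0.70426333 -0.13999161  0.093     ]
bott [0.69638456 0.03535991 0.19      ]
```

Run:
```python
from h import *
T=lambda u,v:(260+u/4-.375,155+v/4-.375)
S=lambda u,v:(165+u/5-.4,170+v/5-.4)
print('tab end',tri(T(537,270),S(137,348)),tri(T(540,314),S(123,317)))
print('tab root',tri(T(480,274),S(193,337)),tri(T(480,317),S(178,300)))
# reprojections of model
c=np.array([.518,-.0575])
for fold in(0,.06,.12):
 for th in(-92,-90,-88,-86):
  a=np.array([np.cos(np.radians(th)),np.sin(np.radians(th)),0]);z=np.array([0,0,1.]);s=np.cross(z,a)
  def P(r,h,w):return np.r_[c,.175]+a*(r*np.cos(fold)-h*np.sin(fold))+z*(r*np.sin(fold)+h*np.cos(fold))+s*w
  r=.110; h=.026*np.sin(np.radians(24))
  pts=[P(r,h+.004,.01),P(r,h+.004,-.01),P(.084,.004,.01),P(.084,.004,-.01)]
  q=proj('top',pts);w=proj('scene',pts)
  print(fold,th,((q-[260,155]+.375)*4).round().astype(int).tolist(),((w-[165,170]+.4)*5).round().astype(int).tolist())
```

```text
tab end (array([ 0.53197805, -0.16551351,  0.19170862]), np.float64(0.0017995314409153965)) (array([ 0.51273449, -0.16449095,  0.19145189]), np.float64(0.0074361037851483035))
tab root (array([ 0.5310905 , -0.14078468,  0.1774068 ]), np.float64(0.003925184104437291)) (array([ 0.51137317, -0.13841903,  0.180435  ]), np.float64(0.007939427169173754))
0 -92 [[539, 286], [538, 328], [479, 284], [478, 326]] [[122, 341], [99, 308], [179, 326], [156, 295]]
0 -90 [[538, 278], [539, 320], [479, 278], [479, 320]] [[127, 347], [103, 315], [183, 331], [159, 300]]
0 -88 [[538, 270], [539, 312], [478, 272], [479, 314]] [[132, 352], [107, 321], [187, 335], [162, 305]]
0 -86 [[536, 262], [539, 304], [477, 266], [480, 307]] [[138, 358], [111, 328], [192, 339], [165, 309]]
0.06 -92 [[540, 285], [539, 327], [481, 283], [479, 325]] [[122, 331], [99, 298], [178, 319], [156, 288]]
0.06 -90 [[540, 277], [540, 319], [480, 277], [480, 319]] [[127, 337], [103, 305], [182, 324], [158, 293]]
0.06 -88 [[539, 269], [540, 311], [479, 271], [481, 313]] [[132, 342], [107, 311], [186, 328], [161, 297]]
0.06 -86 [[538, 261], [541, 303], [478, 265], [481, 307]] [[138, 348], [111, 317], [191, 332], [164, 302]]
0.12 -92 [[541, 284], [539, 327], [482, 283], [480, 325]] [[122, 321], [100, 288], [178, 312], [156, 280]]
0.12 -90 [[540, 276], [540, 319], [481, 277], [481, 319]] [[128, 326], [104, 294], [182, 316], [158, 285]]
0.12 -88 [[539, 268], [541, 311], [480, 271], [482, 313]] [[133, 332], [108, 301], [186, 320], [161, 290]]
0.12 -86 [[538, 260], [541, 303], [479, 264], [482, 307]] [[139, 337], [112, 307], [191, 324], [164, 295]]
```

```bash
cat >> h.py <<'E'
C=np.array([.5185,-.0572]); AZ=np.radians(-88.)
A=np.array([np.cos(AZ),np.sin(AZ),0]); Z=np.array([0,0,1.]); SD=np.cross(Z,A)
def ori(t,flip=1,yaw=0):
    """tool z points inward (-A) tilted down by t; tool y in the fold plane"""
    d=-A*np.cos(t)-Z*np.sin(t); 
    d=R.from_rotvec([0,0,yaw]).apply(d)
    h=R.from_rotvec([0,0,yaw]).apply(SD)
    y=np.cross(d,h)*flip
    return R.from_matrix(np.c_[np.cross(y,d),y,d]).as_rotvec()
def ori2(t,flip=1):
    d=-A*np.cos(t)-Z*np.sin(t); y=SD*flip
    return R.from_matrix(np.c_[np.cross(y,d),y,d]).as_rotvec()
def pt(r,z,s=0): return np.r_[C,0]+A*r+Z*z+SD*s
E
python3 - <<'E'
from h import *
print(current_grip_width())
for name,o in(('yvert',ori),('yhor',ori2)):
 for f in(1,-1):
  for t in(0,10,20,30,45,60,90):
   out=[]
   for r,z in((.2,.16),(.09,.165),(.07,.27),(0,.29),(-.1,.2)):
    q=inverse_kinematics(pt(r,z),o(np.radians(t),f)); out.append(None if q is None else np.round(q,2).tolist())
   print(name,f,t,out)
E
```

```text
0.08558795208752042
yvert 1 0 [None, None, None, None, None]
yvert 1 10 [None, None, None, None, [-0.57, 0.84, -0.06, 1.94, 0.95, 1.82]]
yvert 1 20 [None, [-0.78, 0.93, 0.29, 2.04, 0.7, 1.88], None, None, [-0.55, 0.72, -0.06, 1.78, 0.9, 2.05]]
yvert 1 30 [[-0.87, 0.98, 0.57, 2.1, 0.57, 1.95], [-0.76, 0.82, 0.25, 1.88, 0.65, 2.02], [-0.74, 0.73, 0.35, 2.07, 0.67, 2.04], [-0.66, 0.64, 0.23, 2.0, 0.73, 2.11], [-0.52, 0.6, -0.07, 1.63, 0.83, 2.25]]
yvert 1 45 [[-0.83, 0.81, 0.43, 1.84, 0.48, 2.12], [-0.71, 0.66, 0.16, 1.66, 0.55, 2.22], [-0.69, 0.59, 0.31, 1.87, 0.56, 2.25], [-0.6, 0.51, 0.22, 1.82, 0.61, 2.34], [-0.45, 0.46, -0.1, 1.45, 0.68, 2.51]]
yvert 1 60 [[-0.77, 0.65, 0.27, 1.59, 0.35, 2.27], [-0.64, 0.52, 0.06, 1.45, 0.4, 2.4], [-0.61, 0.46, 0.24, 1.69, 0.41, 2.42], [-0.51, 0.39, 0.18, 1.65, 0.44, 2.53], [-0.34, 0.35, -0.12, 1.31, 0.48, 2.71]]
yvert 1 90 [[-0.59, 0.39, -0.05, 1.13, 0.0, 2.51], [-0.43, 0.32, -0.15, 1.1, 0.0, 2.68], [-0.39, 0.27, 0.07, 1.37, 0.0, 2.72], [-0.27, 0.25, 0.09, 1.41, 0.0, 2.84], [-0.07, 0.26, -0.14, 1.17, 0.0, 3.03]]
yvert -1 0 [None, None, None, None,
[... 2440 characters left out ...]
6, 0.64, 0.23, 2.0, 0.73, -2.6], [-0.52, 0.6, -0.07, 1.63, 0.83, -2.46]]
yhor -1 45 [[-0.83, 0.81, 0.43, 1.84, 0.48, -2.6], [-0.71, 0.66, 0.16, 1.66, 0.55, -2.49], [-0.69, 0.59, 0.31, 1.87, 0.56, -2.47], [-0.6, 0.51, 0.22, 1.82, 0.61, -2.37], [-0.45, 0.46, -0.1, 1.45, 0.68, -2.21]]
yhor -1 60 [[-0.77, 0.65, 0.27, 1.59, 0.35, -2.45], [-0.64, 0.52, 0.06, 1.45, 0.4, -2.32], [-0.61, 0.46, 0.24, 1.69, 0.41, -2.29], [-0.51, 0.39, 0.18, 1.65, 0.44, -2.18], [-0.34, 0.35, -0.12, 1.31, 0.48, -2.0]]
yhor -1 90 [[-0.59, 0.39, -0.05, 1.13, 0.0, -2.2], [-0.43, 0.32, -0.15, 1.1, 0.0, -2.03], [-0.39, 0.27, 0.07, 1.37, 0.0, -2.0], [-0.27, 0.25, 0.09, 1.41, 0.0, -1.87], [-0.07, 0.26, -0.14, 1.17, 0.0, -1.68]]
```

```bash
cat >> h.py <<'E'
def tcp(u,v,phi,t):
    I=np.array([u*np.cos(phi)+v*np.sin(phi), .175+u*np.sin(phi)-v*np.cos(phi)])
    d=np.array([-np.cos(t),-np.sin(t)]); n=np.array([np.sin(t),-np.cos(t)])
    T=I-(-.013)*d-.0425*n
    return pt(*T)
D=np.radians
E
python3 - <<'E'
from h import *
t=D(33); o=ori(t,-1)
tgt=tcp(.097,.011,.04,t); d=-A*np.cos(t)-Z*np.sin(t)
pre=tgt-d*.10
for k in(0,.05,.1): print(inverse_kinematics(tgt-d*k,o))
for ph in range(0,181,15):
    tt=D(33+max(0,ph-80)*57/100); print(ph,inverse_kinematics(tcp(.1,0,D(ph),tt),ori(tt,-1)))
print(pre,tgt)
move_ptp(pre,o)
print(current_clock(),current_ee_pos(),current_wrist_force())
cv2.imwrite("pics/s1.png",read_camera("scene"));cv2.imwrite("pics/t1.png",read_camera("top"))
E
```

```text
[-0.72443918  0.73713402  0.20897437  1.85720723  0.65388738 -1.04987698]
[-0.77037486  0.77137018  0.35261829  1.98965455  0.62010649 -1.08860435]
None
0 [-0.72744566  0.73530588  0.22517056  1.87680764  0.65169874 -1.05247176]
15 [-0.72355883  0.71498291  0.25687626  1.92679686  0.65452763 -1.04911553]
30 [-0.71200775  0.68973469  0.27442637  1.9634369   0.6629022  -1.03905478]
45 [-0.69314812  0.66070302  0.27647125  1.98413954  0.67646788 -1.0223432 ]
60 [-0.66765804  0.62946526  0.26293997  1.98717575  0.69458012 -0.99917185]
75 [-0.6366429   0.59799584  0.23501064  1.97181615  0.7162495  -0.97002431]
90 [-0.57459043  0.51758141  0.18441912  1.8580524   0.69437207 -0.84044832]
105 [-0.48693008  0.42364581  0.1187877   1.69772374  0.62914767 -0.66431297]
120 [-0.38800855  0.3487695   0.04819379  1.54222893  0.53816566 -0.49835728]
135 [-0.28266622  0.29736206 -0.02234632  1.399925    0.42380004 -0.34964855]
150 [-0.17732518  0.27105247 -0.08928842  1.27516693  0.29155611 -0.22173592]
165 [-0.07866966  0.26865441 -0.15088132  1.16829769  0.14825708 -0.11484153]
180 [ 0.00780998  0.28696144 -0.20665575  1.07717914  0.         -0.0270966 ]
[ 0.52363649 -0.20428982  0.25091486] [ 0.52070957 -0.12047385  0.19645096]Traceback (most recent call last):
  File "<stdin>", line 9, in <module>
bench.MotionError: the arm cannot take that pose within its joint ranges
```

Run:
```python
from h import *
t=D(33); o=ori(t,-1)
tgt=tcp(.097,.011,.04,t); d=-A*np.cos(t)-Z*np.sin(t)
pre=tgt-d*.06
w=pre+A*.05+Z*.01
print(inverse_kinematics(w,ori(D(50),-1)),inverse_kinematics(pre,o))
move_ptp(w,ori(D(50),-1)); print(current_clock())
servo_line(pre,.15,o)
print(current_clock(),current_ee_pos(),current_wrist_force())
a=read_camera("scene");b=read_camera("top")
cv2.imwrite("pics/s1.png",np.hstack([cv2.resize(a[120:320,100:320],None,fx=2,fy=2),cv2.resize(b[120:320,270:460],None,fx=2,fy=2)])[:, :800])
```

```text
[-0.77295141  0.67372591  0.43796046  1.88022225  0.46027809 -0.9386649 ] [-0.77909815  0.77961227  0.38415112  2.017076    0.61361261 -1.09574494]
2.125
2.6167 [ 0.52243569 -0.17149305  0.2290018 ] [-0.60290465 -0.68172839  0.63029472]
```

View pics/s1.png

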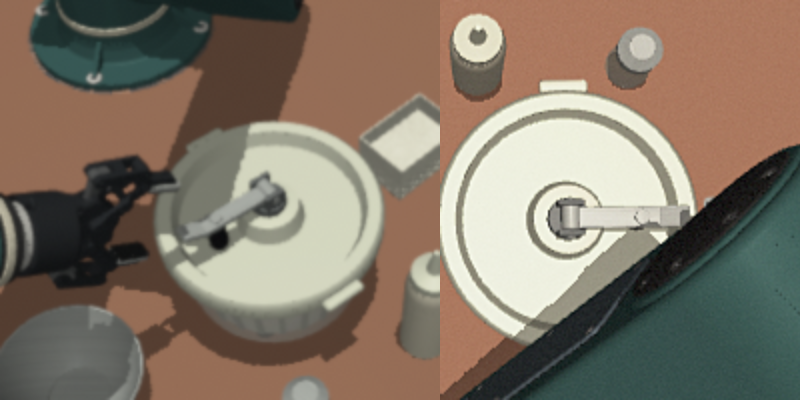

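The left panel (scene) shows the open gripper at the spinner's right rim, with the lower finger near (145,250), the upper near (175,183) and the tab end near (188,232). Next I slide in under the tab.

Run:
```python
from h import *
t=D(33); o=ori(t,-1)
tgt=tcp(.097,.011,.04,t); d=-A*np.cos(t)-Z*np.sin(t)
def show(T):
    tip=T-d*.013; n=A*np.sin(t)-Z*np.cos(t)
    pts=[tip+n*.0425+s*SD*.011 for s in(-1,1)]+[tip+n*.057+s*SD*.011 for s in(-1,1)]
    return (proj('scene',pts)-[130,170])*5
print(show(tgt).round().tolist())
servo_line(tgt,.08)
print(current_clock(),current_ee_pos(),tgt,current_wrist_force())
a=read_camera("scene")
cv2.imwrite("pics/s2.png",cv2.resize(a[170:290,130:280],None,fx=5,fy=5,interpolation=cv2.INTER_CUBIC))
```

```text
[[312.0, 332.0], [339.0, 365.0], [301.0, 357.0], [328.0, 390.0]]
3.6167 [ 0.52080603 -0.12081665  0.19665934] [ 0.52070957 -0.12047385  0.19645096] [ 0.00453967  0.67341207 -0.63773439]
```

View pics/s2.png

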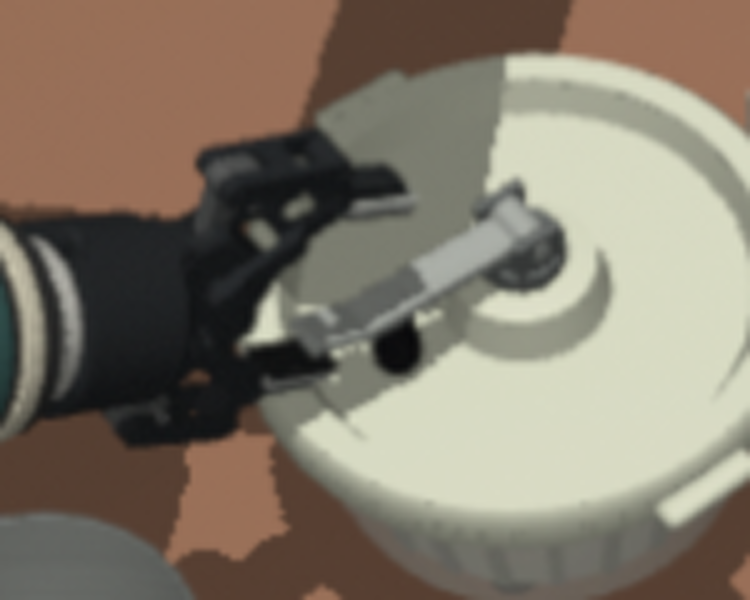

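The lower fingertip at crop (335,365) matches my prediction and sits under the tab (tab end near (305,330)), clear of the rim. Next I swing the crank up.

```bash
cat >> h.py <<'E'
def tilt(ph): return D(33+max(0,ph-80)*57/100)
def swing(phs,u,v,speed=.1,lim=12):
    for ph in phs:
        t=tilt(ph); uu=u(ph) if callable(u) else u
        servo_line(tcp(uu,v,D(ph),t),speed,ori(t,-1))
        f=current_wrist_force()
        print(ph,round(current_clock(),2),np.round(f,1).tolist())
        if np.linalg.norm(f)>lim: print('ABORT');break
E
python3 - <<'E'
from h import *
swing([8,16,26,36,46,56,66,76],.098,0.0)
a=read_camera("scene")
cv2.imwrite("pics/s3.png",cv2.resize(a[130:290,130:290],None,fx=3.7,fy=3.7,interpolation=cv2.INTER_CUBIC))
E
```

```text
8 4.03 [-0.4, 0.1, -0.7]
16 4.31 [0.7, -0.0, 0.5]
26 4.62 [0.5, 1.2, -0.6]
36 4.94 [0.3, -0.3, 0.2]
46 5.26 [0.9, -0.2, 0.5]
56 5.58 [0.5, -0.2, 0.3]
66 5.89 [0.3, -0.5, -0.4]
76 6.21 [0.7, -0.5, -0.1]
```

View pics/s3.png

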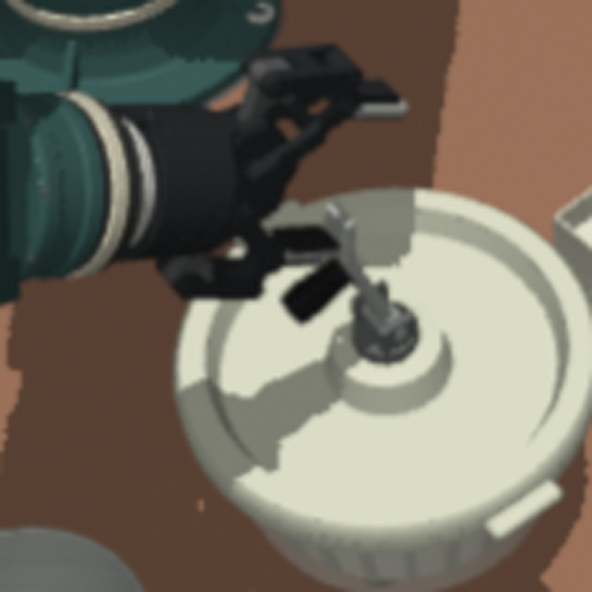

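The crank is nearly upright, with its tab at crop (340,210) and the black grip hanging under the finger at (315,290). I'll carry on over the top.

Run:
```python
from h import *
swing([84,92,100,108,116,124,132,140,148,156,164,171],lambda p:.098+.007*min(1,max(0,(p-80)/60)),0.0)
a=read_camera("scene")
cv2.imwrite("pics/s4.png",cv2.resize(a[130:290,150:310],None,fx=3.7,fy=3.7,interpolation=cv2.INTER_CUBIC))
```

```text
84 6.56 [0.5, -0.1, -0.1]
92 6.87 [-0.0, -0.1, 0.1]
100 7.17 [-0.0, -1.2, -0.3]
108 7.49 [-0.9, -0.4, -0.3]
116 7.81 [-1.3, -0.2, 0.8]
124 8.12 [0.8, -0.5, 0.5]
132 8.45 [0.7, 0.5, -0.1]
140 8.78 [1.0, 0.1, -0.2]
148 9.1 [1.7, 0.4, -0.0]
156 9.43 [0.2, -0.3, -0.0]
164 9.75 [-0.5, -0.1, 0.3]
171 10.06 [1.0, 0.4, 0.0]
```

View pics/s4.png

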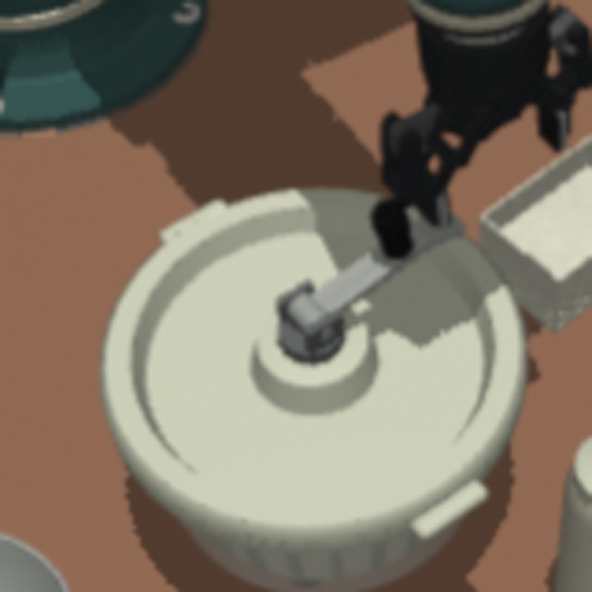

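The crank is over the hub with the grip up at crop (392,228) and the finger on the tab at (435,215). It's almost fully open. Next I press it gently onto the stop.

Run:
```python
from h import *
t=D(90)
for v in (.006,.003,.001,-.001,-.003,-.005,-.007,-.009):
    servo_line(tcp(.105,v,np.pi,t),.03,ori(t,-1))
    f=current_wrist_force(); print(v,current_clock(),np.round(f,1))
    if f[2]>6: break
pause(.1);print(current_wrist_force())
b=read_camera("top")
servo_line(current_ee_pos()+[0,0,.09],.2)
print(current_wrist_force(),current_clock())
a=read_camera("scene")
cv2.imwrite("pics/s5.png",cv2.resize(a[130:290,150:310],None,fx=3.7,fy=3.7,interpolation=cv2.INTER_CUBIC))
cv2.imwrite("pics/t5.png",cv2.resize(read_camera("top")[130:310,240:420],None,fx=3.3,fy=3.3,interpolation=cv2.INTER_CUBIC))
```

```text
0.006 10.7333 [-0.4  0.   0.3]
0.003 10.9833 [0.3 0.3 1. ]
0.001 11.2333 [0.2 4.8 3.2]
-0.001 11.4833 [-0.3  9.6  5.9]
-0.003 11.7333 [-1.8 13.7 18.1]
[-2.26048512 12.77308525 17.68571273]
[-0.22771009 -0.44723736 -0.06454507] 12.4917
```

View pics/s5.png

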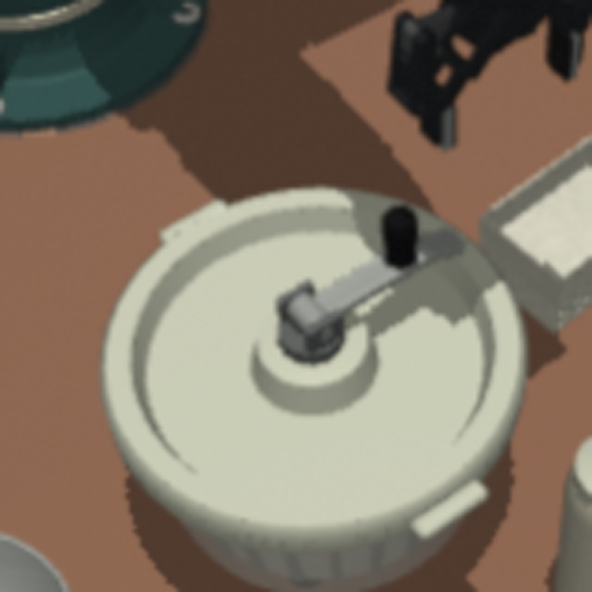

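View pics/t5.png

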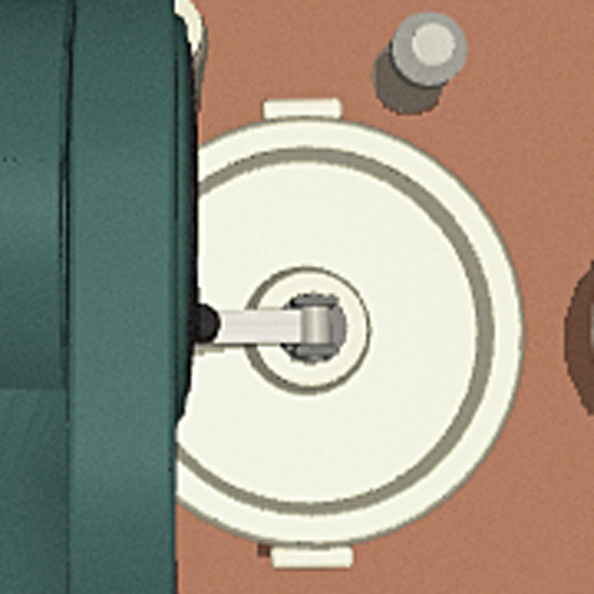

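Run:
```python
from h import *
for fold in(170,175,180):
 for az in (-88,-89,-90):
  a=np.array([np.cos(D(az)),np.sin(D(az)),0]); f=D(fold); s=np.cross(Z,a)
  U=a*np.cos(f)+Z*np.sin(f); V=a*np.sin(f)-Z*np.cos(f)
  P=lambda u,v,w=0: np.r_[C,.175]+U*u+V*v+s*w
  pts=[P(.068,.044),P(.068,.004),P(.11,-.0116+.004,.01),P(.11,-.0116+.004,-.01)]
  print(fold,az,((proj('scene',pts)-[150,130])*3.7).round().astype(int).tolist(), ((proj('top',pts)-[240,130])*3.3).round().astype(int).tolist()[:2])
a=cv2.imread("pics/s5.png")[170:340,270:500]
cv2.imwrite("pics/s5b.png",cv2.resize(a,None,fx=3,fy=3,interpolation=cv2.INTER_CUBIC))
```

```text
170 -88 [[379, 210], [391, 246], [457, 227], [437, 207]] [[217, 320], [201, 324]]
170 -89 [[380, 211], [392, 248], [459, 229], [439, 209]] [[217, 318], [201, 322]]
170 -90 [[381, 212], [393, 249], [460, 231], [441, 211]] [[217, 316], [201, 320]]
175 -88 [[386, 212], [392, 252], [458, 236], [438, 217]] [[208, 321], [199, 325]]
175 -89 [[387, 213], [394, 253], [459, 238], [440, 219]] [[208, 319], [199, 323]]
175 -90 [[388, 215], [395, 254], [461, 240], [442, 220]] [[208, 317], [199, 321]]
180 -88 [[392, 215], [393, 257], [457, 246], [438, 227]] [[200, 322], [198, 325]]
180 -89 [[393, 216], [395, 258], [459, 248], [440, 229]] [[200, 319], [198, 323]]
180 -90 [[394, 218], [396, 260], [461, 250], [442, 230]] [[200, 317], [198, 321]]
```

View pics/s5b.png

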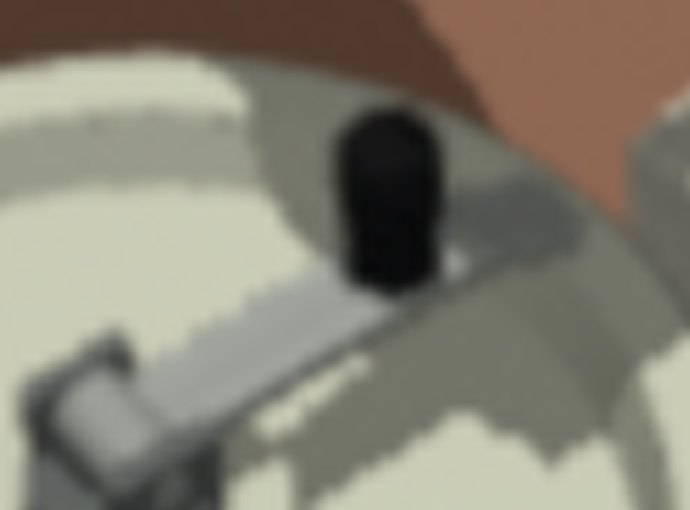

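The crank lies level with its grip vertical at crop (400,212)–(401,265), as predicted for a fold of 180°. The lid edges haven't moved. Next I grasp the grip.

Run:
```python
from h import *
o=ori2(D(90),1)
for k in range(0,360,45):
    P=np.r_[C+.068*np.array([np.cos(D(k)),np.sin(D(k))]),.187]
    q=inverse_kinematics(P,o); print(k,None if q is None else np.round(q,2))
g=pt(-.068,0); print(g)
grip(.055)
move_ptp(np.r_[g[:2],.26],o)
print(current_clock(),current_wrist_force(),current_grip_width())
servo_line(np.r_[g[:2],.187],.08)
print(current_wrist_force())
a=read_camera("scene")
cv2.imwrite("pics/s6.png",cv2.resize(a[100:290,150:340],None,fx=3,fy=3,interpolation=cv2.INTER_CUBIC))
print(current_clock())
```

```text
0 [-0.24  0.39  0.02  1.2   0.    1.3 ]
45 [-0.16  0.35 -0.04  1.18  0.    1.38]
90 [-0.14  0.27 -0.16  1.14  0.    1.4 ]
135 [-0.19  0.19 -0.27  1.11  0.    1.34]
180 [-0.31  0.16 -0.31  1.1   0.    1.23]
225 [-0.39  0.21 -0.25  1.12  0.    1.15]
270 [-0.39  0.29 -0.12  1.15  0.    1.15]
315 [-0.33  0.37 -0.01  1.19  0.    1.21]
[0.51612683 0.01075858 0.        ]
14.275 [ 0.71067625 -0.1036365   0.0976284 ] 0.055090124614619596
[ 0.810107   -0.62198449  0.41562023]
15.3917
```

View pics/s6.png

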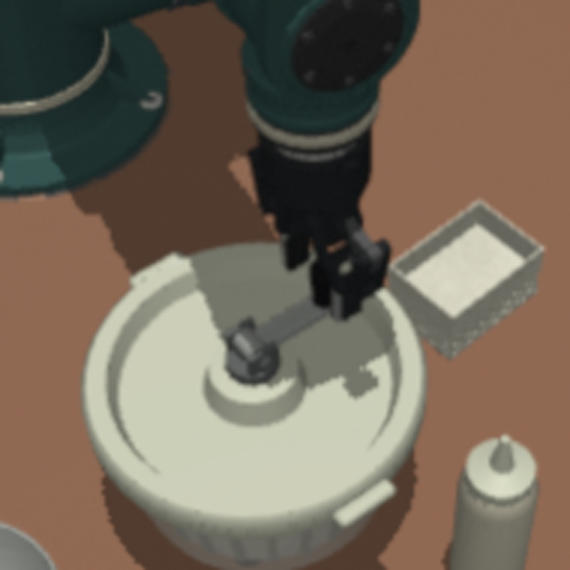

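The fingers straddle the grip at crop (340,280), with the near finger hiding it. I'll close and try the first part of the turn while watching force.

```bash
cat >> h.py <<'E'
import json,os
def turn(a0,a1,step=18,speed=.12,e=np.zeros(2),kc=.00008,o=None,every=1):
    """angles in deg (world azimuth of grip); e= centre correction by admittance"""
    e=np.array(e,float); a=a0
    n=int(np.ceil(abs(a1-a0)/step)); mx=0
    for i,a in enumerate(np.linspace(a0,a1,n+1)[1:]):
        ur=np.array([np.cos(D(a)),np.sin(D(a))])
        servo_line(np.r_[C+e+.068*ur,.187],speed)
        f=current_wrist_force(); mx=max(mx,np.linalg.norm(f[:2]))
        e=e+kc*(f[:2]@ur)*ur
        if i%every==0: print(int(a),round(current_clock(),2),np.round(f,1).tolist(),'Fr %.1f Ft %.1f'%(f[:2]@ur,f[1]*ur[0]-f[0]*ur[1]),np.round(e*1e3,2).tolist(), round(current_grip_width(),4))
        if np.linalg.norm(f)>14: print('ABORT');break
    json.dump(dict(a=float(a),e=e.tolist()),open('st.json','w')); print('max',mx)
E
python3 - <<'E'
from h import *
grip(0.0,25); print(current_grip_width(),current_clock(),current_wrist_force())
turn(92,92+108)
a=read_camera("scene")
cv2.imwrite("pics/s7.png",cv2.resize(a[100:290,150:340],None,fx=3,fy=3,interpolation=cv2.INTER_CUBIC))
E
```

```text
0.02147306327080986 15.7833 [-0.35226644  0.19903665  4.50799674]
110 16.11 [-1.1, -2.3, 5.1] Fr -1.7 Ft 1.8 [0.05, -0.13] 0.0214
128 16.43 [-2.2, -2.1, 6.5] Fr -0.3 Ft 3.0 [0.06, -0.15] 0.0208
146 16.76 [-0.2, -1.6, 7.4] Fr -0.7 Ft 1.4 [0.11, -0.18] 0.0214
164 17.08 [-1.9, -2.3, 8.1] Fr 1.2 Ft 2.7 [0.01, -0.15] 0.0208
182 17.41 [-0.9, -2.4, 8.8] Fr 1.0 Ft 2.4 [-0.06, -0.15] 0.0212
200 17.73 [-1.2, -2.4, 6.8] Fr 1.9 Ft 1.8 [-0.21, -0.21] 0.0214
max 3.0295740825469175
```

View pics/s7.png

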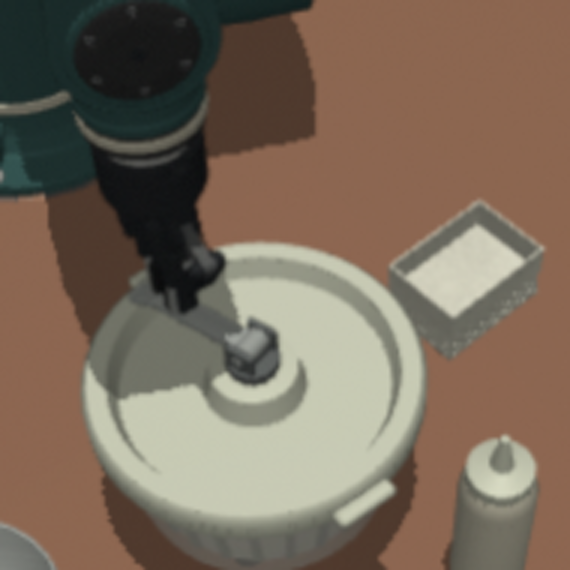

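The turning works: tangential force is about 2–3 N, radial under 2 N, and the crank has followed to azimuth 200° with the spinner in place. I'll continue to about 3.4 turns in total.

Run:
```python
from h import *
s=json.load(open('st.json'))
turn(s['a'],1320,e=s['e'],every=6)
a=read_camera("scene")
cv2.imwrite("pics/s8.png",cv2.resize(a[100:290,150:340],None,fx=3,fy=3,interpolation=cv2.INTER_CUBIC))
```

```text
217 18.11 [0.8, -2.0, 7.0] Fr 0.6 Ft 2.1 [-0.25, -0.24] 0.0213
324 20.06 [1.8, 1.4, 8.9] Fr 0.6 Ft 2.2 [-0.16, -0.52] 0.021
431 22.01 [-1.7, -1.3, 7.8] Fr -1.8 Ft 1.2 [-0.16, -0.64] 0.0212
537 23.96 [-0.5, -2.3, 6.9] Fr 0.5 Ft 2.3 [-0.3, -0.62] 0.0213
644 25.91 [2.0, 0.7, 8.2] Fr -0.2 Ft 2.1 [-0.2, -0.43] 0.0211
751 27.86 [-1.2, 1.9, 8.9] Fr -0.0 Ft 2.3 [-0.25, -0.44] 0.0211
857 29.81 [-0.3, -1.0, 9.1] Fr -0.4 Ft 0.9 [-0.27, -0.64] 0.0209
964 31.76 [2.3, -0.2, 8.3] Fr -0.8 Ft 2.1 [-0.31, -0.5] 0.0216
1071 33.71 [0.3, 2.0, 10.8] Fr 0.0 Ft 2.0 [-0.2, -0.56] 0.021
1177 35.66 [-1.8, -0.9, 8.9] Fr -0.6 Ft 1.9 [-0.3, -0.63] 0.0212
1284 37.61 [0.6, -1.1, 7.6] Fr -0.1 Ft 1.2 [-0.38, -0.62] 0.0211
max 3.3403659616377044
```

View pics/s8.png

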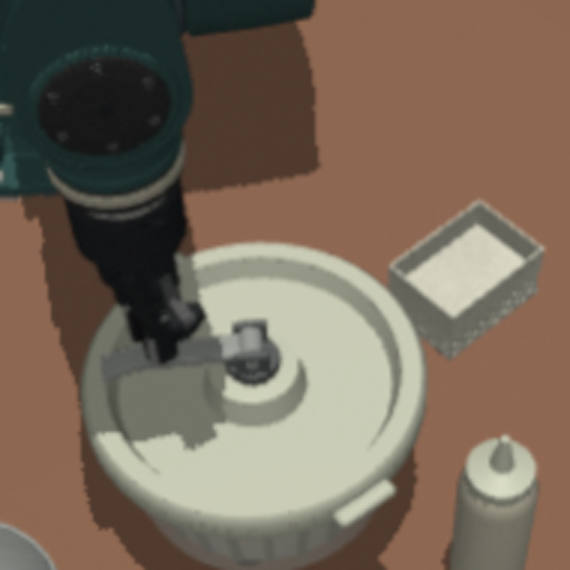

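Run:
```python
from h import *
grip(.055); print(current_wrist_force(),current_grip_width())
p=current_ee_pos()
servo_line(p+[0,0,.12],.15)
move_joints([-1.355,.263,-.048,1.259,0,1.415])
print(current_clock(),current_wrist_force())
a=read_camera("scene");b=read_camera("top")
cv2.imwrite("pics/s9.png",a);cv2.imwrite("pics/t9.png",b)
cv2.imwrite("pics/s9c.png",cv2.resize(a[170:290,165:305],None,fx=5,fy=5,interpolation=cv2.INTER_CUBIC))
cv2.imwrite("pics/t9c.png",cv2.resize(b[155:305,260:410],None,fx=4,fy=4,interpolation=cv2.INTER_CUBIC))
for fold in(172,176,180):
 for g in(235,240):
  u=np.array([np.cos(D(g)),np.sin(D(g)),0]);f=np.pi-D(fold)
  U=u*np.cos(f)+Z*np.sin(f);V=-u*np.sin(f)+Z*np.cos(f)
  pts=[np.r_[C,.175]+U*.068+V*h for h in(.044,.004)]+[np.r_[C,.175]+U*.11-V*.0076]
  print(fold,g,((proj('scene',pts)-[165,170]+.4)*5).round().astype(int).tolist(),((proj('top',pts)-[260,155]+.4)*4).round().astype(int).tolist())
```

```text
[ 0.70852814 -0.19327325 -0.28450825] 0.05501653034662158
41.4333 [ 0.04177731  0.42315739 -0.3200871 ]
172 235 [[184, 157], [182, 213], [86, 222]] [[426, 369], [420, 377], [493, 431]]
172 240 [[184, 167], [182, 223], [85, 239]] [[433, 359], [427, 366], [504, 414]]
176 235 [[177, 163], [182, 219], [88, 232]] [[431, 373], [420, 378], [490, 431]]
176 240 [[177, 174], [181, 230], [87, 250]] [[438, 363], [427, 367], [500, 414]]
180 235 [[171, 170], [182, 226], [91, 243]] [[435, 378], [419, 378], [486, 430]]
180 240 [[170, 181], [182, 236], [90, 260]] [[442, 367], [425, 368], [496, 413]]
```

View pics/s9c.png

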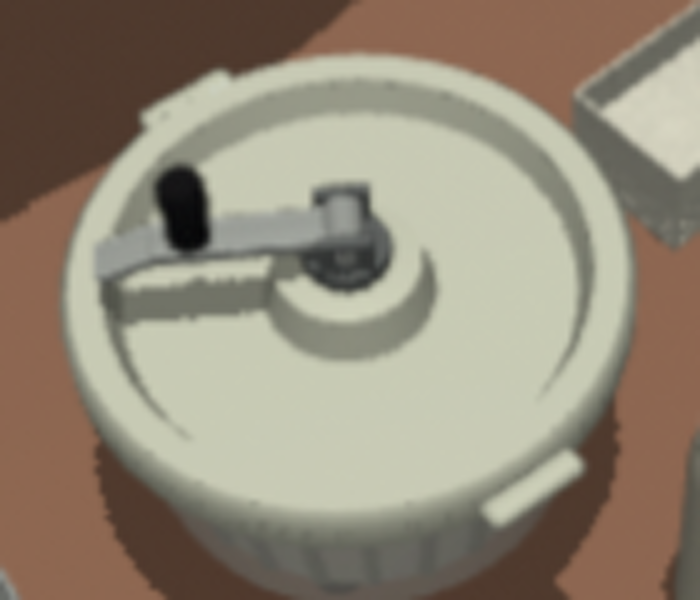

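View pics/t9c.png

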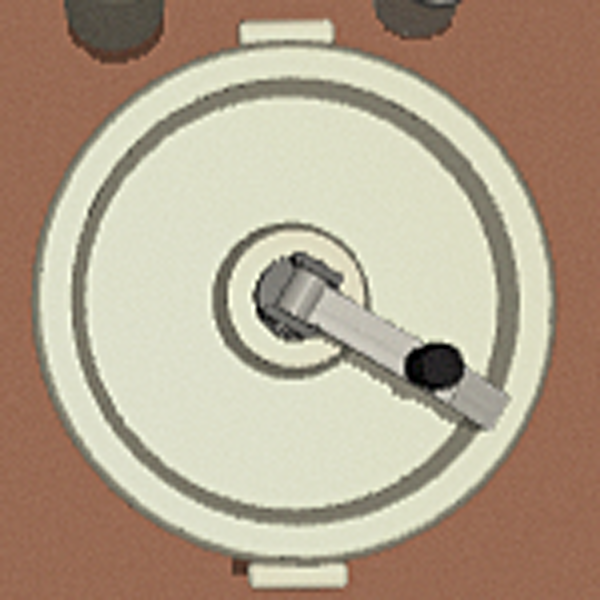

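View pics/t9.png

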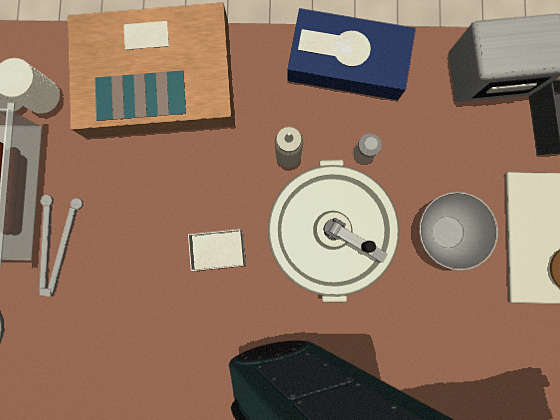

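The neighbours and lid are where they were. The crank is open at azimuth about 240° with the grip up, but the image fit allows a fold of 177–180°. There's time left, so I'll press once more on the grip top, which also measures its height.

Run:
```python
from h import *
s=json.load(open('st.json')); g=C+np.array(s['e'])+.068*np.array([np.cos(D(s['a'])),np.sin(D(s['a']))])
o=ori2(D(90),1)
grip(0.0); move_ptp(np.r_[g,.26],o); servo_line(np.r_[g,.226],.08); print(current_clock(),current_wrist_force())
for z in np.arange(.2235,.212,-.0015):
    servo_line(np.r_[g,z],.03); f=current_wrist_force(); print(round(z,4),current_ee_pos()[2].round(4),np.round(f,1),round(current_clock(),2))
    if f[2]>11: break
servo_line(np.r_[g,.30],.2)
move_joints([-1.355,.263,-.048,1.259,0,1.415])
print(current_clock(),current_wrist_force())
a=read_camera("scene");b=read_camera("top")
cv2.imwrite("pics/s10.png",a)
i=np.hstack([cv2.resize(x,None,fx=4,fy=4,interpolation=cv2.INTER_CUBIC) for x in (a[180:280,170:270],b[200:300,320:420])])
cv2.imwrite("pics/x10.png",i)
for n,im in(('scene',a),('top',b)):
    old=cv2.imread('pics/s9.png' if n=='scene' else 'pics/t9.png'); d=cv2.absdiff(im,old).max(2)>60; print(n,d.sum(),np.argwhere(d).mean(0) if d.any() else '')
```

```text
44.4083 [ 0.93536394 -0.37984262  0.88782654]
0.2235 0.2237 [ 0.2 -0.3  0. ] 44.66
0.222 0.222 [ 0.7 -0.   0.1] 44.91
0.2205 0.2204 [ 0.2  0.5 -0.2] 45.16
0.219 0.219 [ 0.5 -0.2  0.9] 45.41
0.2175 0.2186 [-1.8 -1.1 13.7] 45.66
47.975 [ 0.28411919 -0.22801314  0.01572873]
scene 1 [165.   0.]
top 55 [316.87272727 458.72727273]
```

View pics/x10.png

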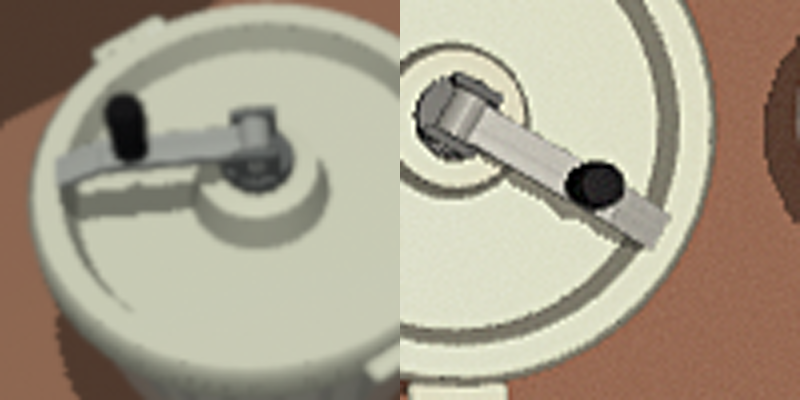

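View pics/s10.png

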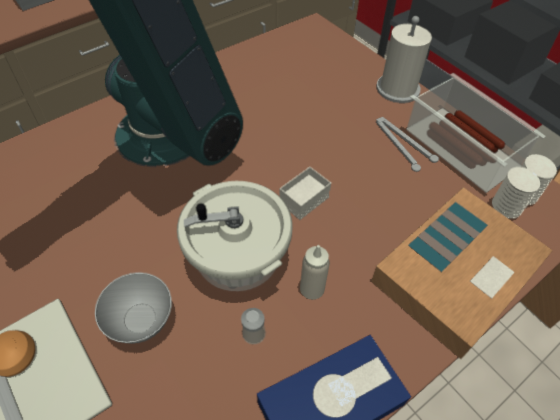

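The stiff contact came at z ≈ 0.219, exactly the fully open height, and the press moved nothing. The grip stands up at scene pixel (202,212), and the bowl, shaker, bottle and boats are at their starting pixels. I'm handing in.

```bash
python3 -c "
from bench import *
finish_job(); print(current_clock())"
```

```text
the job is handed in; nothing more can be done
the job is handed in; nothing more can be done
```

The crank is fully open with the grip up and was then turned about 3.4 turns anticlockwise; the job is handed in. The last clock reading before hand-in was 48 s, against the 72 s limit.

- **Unfolding:** I put one finger under the thumb tab, swung the crank over its hinge and pressed it onto its stop, and only then turned it. The push-down onto the stop reached about 22 N at the wrist, partly the finger rubbing the side of the grip. The lid had not moved in the pictures afterwards.
- **Turning:** I held the grip between the fingers and turned with 1 to 3 N along the circle. The hub followed throughout, and the crank stopped at about the predicted angle.
- **One doubtful check:** After I let go, the pictures could not tell a fold of 177° from 180°. I pressed on the grip top with the fingers shut and met a hard stop at about 219 mm, which is the fully open height, and nothing shifted.
- **Final state:** The arm is back at its start pose, touching nothing. The spinner, sauce bottle, shaker, paper boats and bowl are where they began in the pictures.

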